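# Stopper the apothecary jar and secure it with the turnbutton

### The arm

A 6-joint arm with a two-finger parallel gripper is mounted at the origin on the work surface. World frame = base frame: x ahead of the robot, y to its left, z up, the work surface at z = 0. Lengths are in m, angles in rad, forces in N, time in s.
With the tool pointing down it reaches from about 0.3 to 0.85 m from the base axis. Payload 4.2 kg.
Tool frame: the origin (TCP) lies midway between the tips of the shut fingers; the grasp point (between the pads) lies 19 mm behind it (bot.grip_depth is the distance from the TCP to the grasp point, in m); z points along the fingers, y is the line along which they close (so a half turn about z gives the same grasp; the last joint's range is limited). The gripper opens to 91 mm and grips with 3 to 60 N. Pads are 32 mm wide; open, the fingers measure 118 mm over their backs; the gripper's body (76 mm by 178 mm) begins 60 mm behind the grasp point.
Start: joints at [-1.296, 0.32, 1.565, -0, 1.257, -0.02], TCP at [0.167, -0.55, 0.214] pointing down, gripper open.
Joint ranges: [-3.11, 3.11], [-0.84, 2.01], [0.21, 2.61], [-1.34, 4.49], [0.05, 2.63], [-2.56, 2.56]. Speed limits (rad/s): [2.57, 2.57, 3.14, 3.14, 3.14, 3.14].

### API

Orientations are given as [roll, pitch, yaw] about the fixed x, y, z axes, in that order (R = Rz(yaw) Ry(pitch) Rx(roll)).
In Python, from cell import monitor, imaging, bot gives the robot as it stands. The module is installed in compiled form; this text tells all that it offers.
- The arm moves only by the tool step_arm, never from a script. Its argument "motion" is a list of rows, each an object of numbers: "x", "y", "z": the shift along the tool's x, y, z each as a share of 250 mm, from -1 to 1; "ax", "ay", "az": the turn, a rotation vector about the tool's x, y, z each as a share of 120 degrees, from -1 to 1. In form: [{"x": .., "y": .., "z": .., "ax": .., "ay": .., "az": ..}, ...]. A call has 1 to 10 rows; each row is the pose to reach, as a shift and turn from the pose commanded when the call began, along the tool's axes at that moment; what a row does not reach only later rows make up. A row lasts 1/8 s, in which the tool goes at most 62.5 mm and 10.7 degrees, less where a joint would pass 70% of its speed; a pose out of reach is approached as far as the arm can. A call with a number of a shift or a turn outside -1 to 1 is refused whole. A call with a gripper value outside its range is refused whole. "gripper" is the closure, from 0 (fully open) to 1 (shut), set as the call begins (left out, the last holds). The fingers move at their own pace and stop on an object; "squeeze" is the grip in N (left out, the last holds). Time passes only in rows, so rows that repeat a pose let the fingers close. It gives the time, the measured TCP pose, the force, the opening and the grip force at its end, in the units of the state.
- monitor.observe(): the state, without advancing time (a new reading comes with each control period).
- imaging.get_image(name): name is "scene" or "side" or "wrist"; returns a dict with "img" (420x560x3 uint8, red, green, blue), "fov_y" (degrees; the focal length in pixels is half the picture's height over the tangent of half this angle, whatever the lens; pixels are square), "cx", "cy" (the principal point, pixels), "view" (4x4, takes a point from world to camera coordinates). Camera axes: x right, y up, looking along -z (the intrinsics and any distortion apply to the point x, -y, -z); pixel columns grow to the right and rows downward; lengths in m; the calibration is good to about 2 mm. A picture is of the moment at which its call begins. There is no depth.
- bot.hand_in(): hands the job in; it is judged then, once.
The state is a dict: "time": time; "joints": joint angles; "qvel": joint speeds; "joint_efforts": joint torques, N m; "ee_pos": TCP position; "tcp_rot": TCP orientation; "ft_force": force on the tool from outside, world axes, zero at the start; "ft_torque": the same for the moment, N m; "gripper_width": finger opening in m; "gripper_force": force on a finger pad.
Only numpy, scipy, OpenCV 4.12 (cv2) and the standard library are available. Lean on these libraries where they do the work, as an engineer would, in place of code of your own. Each camera call takes 0.05 s, during which the arm holds its last target. There are 200 camera calls.

### The job

Close the open apothecary jar for carrying: take the tapered glass stopper from the pewter tile and lower it gently into the neck of the jar on the wooden stand, upright and fully home with its collar resting on the rim; do not drop it in. Then push the brass turnbutton round to its stop so that its bar lies over the stopper. Leave the other things on the counter where they are.

Things in the scene. Friction and masses are not known exactly. Their poses are not given: they have to be found in the camera images.
- stopper: Tapered cobalt glass stopper, its taper ground pale, 80 g, 70 mm tall, standing upright on the pewter tile. Origin at the centre of its small lower end, z up along its axis. Taper 23 mm across at the bottom to 31 mm at height 32 mm; collar 43 mm across from height 32 to 39 mm; round grip knob 25 mm across from height 47 to 70 mm.
- jar_mouth (a point): Centre of the rim of the open cobalt jar, fixed on a dark wooden stand; 118 mm above the counter. z up, x from the turnbutton's post to the jar. Neck 47 mm outside, 34 mm bore, 36 mm deep. Stopper home: collar on the rim, its origin 32 mm below this point, knob top 38 mm above. The brass post (14 mm thick) stands 75 mm from the jar's axis towards -x, the robot's side.
- turnbutton_pivot (a point): Pivot of the turnbutton on top of the post: on the vertical hinge axis, at the underside of the bar, 160 mm above the counter (4 mm above the top of the seated stopper).
- turnbutton_pin (a point): Upright push pin near the free end of the turnbutton, 10 mm thick, 100 mm from the pivot axis. This point is on the pin's axis 18 mm above the bar's underside; the bar is 6 mm thick and 14 mm wide, and the pin stands up to 30 mm above the bar's underside.
- turnbutton (a joint): Angle of the turnbutton, rad. 0: closed, against its stop, bar pointing from the post across the jar mouth (stand +x). Grows anticlockwise seen from above as the bar swings away, up to 2.0. Stiff hinge: it stays where it is left (about 1 N at the pin).
- tile: Pewter pill tile, fixed flat slab 150 x 150 x 8 mm; origin at the centre of its underside.
- closed_jar: Small cobalt jar with its stopper already in, 64 mm across, 104 mm tall, no stand; origin under its centre. Leave alone.
- dish: Chipped white porcelain dish, 92 mm across, 24 mm high; origin under its centre. Leave alone.
- pestle: Boxwood pestle lying on the counter, 124 mm long, 34 mm thick; origin on the counter under its middle, x along it. Leave alone.

How it is judged:
On the way, in this order (a step that is already met when the one before it is completed fails the run):
1. the stopper is home in the jar's neck while the turnbutton is still swung aside (horizontal distance between stopper and jar_mouth below 0.006 m and z of stopper in the frame of jar_mouth below -0.0295 m and angle between stopper's own z axis and vertical below 0.1 rad and value of joint turnbutton above 0.5 rad), for 0.2 s.
2. the turnbutton is swung round over the stopper (value of joint turnbutton below 0.15 rad), for 0.2 s.
At the end, for the whole second after the job is handed in: The stopper is upright (within 0.1 rad) and at rest in the neck, its axis within 6 mm of the jar's and its collar within 2.5 mm of the rim; the turnbutton is within 0.15 rad of its closed stop (horizontal distance between stopper and jar_mouth below 0.006 m and z of stopper in the frame of jar_mouth between -0.036 and -0.0295 m and angle between stopper's own z axis and vertical below 0.1 rad and linear speed of stopper below 0.02 m/s and value of joint turnbutton below 0.15 rad); the robot touches nothing.
It fails at once if the stopper is dropped or rammed into the neck (faster than 0.45 m/s inside it) (horizontal distance between stopper and jar_mouth below 0.012 m and z of stopper in the frame of jar_mouth below 0 m and linear speed of stopper above 0.45 m/s).
It fails at once if the closed jar, the dish or the pestle is moved more than 30 mm (distance of any of closed_jar, dish, pestle from where it was at the start of the episode above 0.03 m).
It also fails if it takes over 54 s, if anything falls off the work surface, if the arm or the gripper's body presses on something with over 40 N, if the wrist force passes 120 N, or if a joint passes its speed limit or range.

## Working session

There is one attempt and no reset: what is moved stays moved. The work goes in short steps, Python scripts to look and compute and a tool call to move; the robot and the scene stay as the last step left them, time stands still between calls to the robot, and variables do not carry over. Pictures are saved under pics/ and viewed, at most 12 in all, crops included, and the job is handed in when it is done.

Besides the shell and the picture viewer there is one more tool, called as a command line: name --argument value ..., lists and objects as JSON in quotes. step_arm: Moves the arm, as the interface text tells. Shift numbers are shares of 250 mm and turn numbers shares of 120 degrees, none past 1 either way. Its arguments: {"type":"object","properties":{"motion":{"type":"array"},"gripper":{"type":"number"},"squeeze":{"type":"number"}},"required":["motion"]}

```bash
mkdir -p pics; cat > h.py <<'E'
from cell import monitor, imaging, bot
import numpy as np, cv2, pickle
def snap(n,tag):
    d=imaging.get_image(n); pickle.dump(d,open(f'pics/{tag}.pkl','wb')); cv2.imwrite(f'pics/{tag}.png',cv2.cvtColor(d['img'],cv2.COLOR_RGB2BGR)); return d
def load(tag): return pickle.load(open(f'pics/{tag}.pkl','rb'))
def ray(d,u,v):
    f=210/np.tan(np.radians(d['fov_y'])/2); V=np.array(d['view']); R=V[:3,:3]
    c=-R.T@V[:3,3]; r=R.T@np.array([(u-d['cx'])/f,-(v-d['cy'])/f,-1]); return c,r/np.linalg.norm(r)
def tri(*obs):
    A=np.zeros((3,3));b=np.zeros(3);rs=[ray(*o) for o in obs]
    for c,r in rs: P=np.eye(3)-np.outer(r,r);A+=P;b+=P@c
    p=np.linalg.solve(A,b); return p,[np.linalg.norm((np.eye(3)-np.outer(r,r))@(p-c)) for c,r in rs]
def onz(d,u,v,z):
    c,r=ray(d,u,v); return c+r*(z-c[2])/r[2]
def proj(d,p):
    f=210/np.tan(np.radians(d['fov_y'])/2); q=(np.array(d['view'])@np.append(p,1))[:3]
    return d['cx']+f*q[0]/-q[2], d['cy']-f*q[1]/-q[2]
E
python3 - <<'E'
from h import *
ds=[snap(n,n+'0') for n in('scene','side','wrist')]
for d in ds: print({k:v for k,v in d.items() if k!='img'})
print(monitor.observe())
E
```

```text
{'fov_y': 48.223586910962936, 'cx': 283.10780081207804, 'cy': 219.7825947515334, 'view': array([[-0.63946543,  0.76870402, -0.01334538,  0.36002658],
       [-0.56344272, -0.45676245,  0.68840422,  0.25039901],
       [ 0.52308342,  0.44773005,  0.72520448, -1.23061166],
       [ 0.        ,  0.        ,  0.        ,  1.        ]])}
{'fov_y': 52.733276015372745, 'cx': 280.3192860007931, 'cy': 203.52385819639662, 'view': array([[ 0.79265151, -0.60925001,  0.0227599 , -0.45307803],
       [ 0.28085185,  0.39802132,  0.8733277 , -0.28676783],
       [-0.54113383, -0.68585236,  0.48660119, -0.50467686],
       [ 0.        ,  0.        ,  0.        ,  1.        ]])}
{'fov_y': 63.06129527806605, 'cx': 280.873109223723, 'cy': 210.72595809208204, 'view': array([[ 0.29170415, -0.95650738, -0.00152392, -0.5746225 ],
       [ 0.92769601,  0.28330498, -0.24314278,  0.02772356],
       [ 0.2329996 ,  0.06951202,  0.96998931, -0.38999043],
       [ 0.        ,  0.        ,  0.        ,  1.        ]])}
{'time': 0.15, 'joints': array([-1.29600101e+00,  3.20139178e-01,  1.56535499e+00, -4.30332843e-05,
        1.25743535e+00, -2.00056062e-02]), 'qvel': array([-0.00141908, -0.00102375, -0.00449598,  0.00126907, -0.00070138,
        0.00094592]), 'joint_efforts': array([ 6.86182784e-05, -4.12774122e+01, -2.32155615e+01,  7.27680721e-02,
        4.33717668e-02, -9.86682471e-05]), 'ee_pos': array([ 0.16694881, -0.5498389 ,  0.21333382]), 'tcp_rot': array([-3.14025524e+00,  1.41687875e-05,  2.94814229e-01]), 'ft_force': array([-0.99202928, -0.20974012, -1.04860994]), 'ft_torque': array([-0.03060625, -0.01332195,  0.00298707]), 'gripper_force': 0.0, 'gripper_width': 0.09118614286308942}
```

View pics/scene0.png

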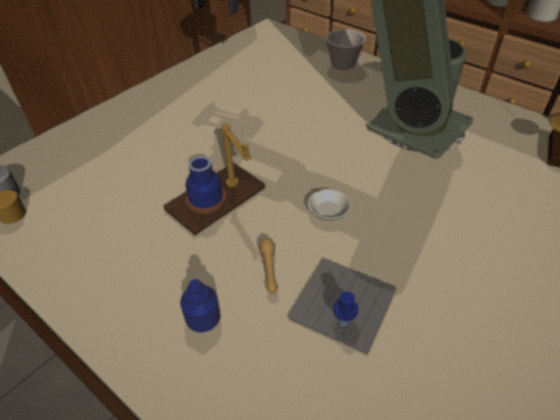

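View pics/side0.png

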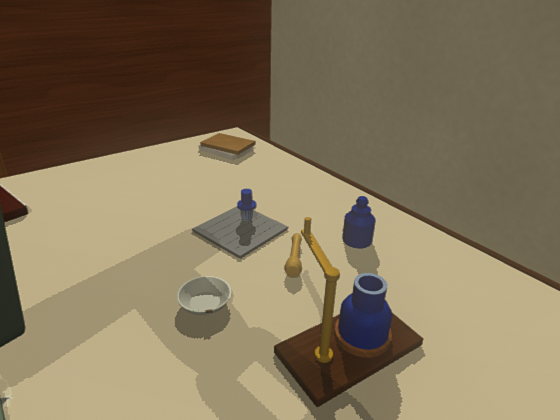

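Scene: stopper at about (346,308), jar rim (200,162), turnbutton pivot (226,128), pin near (247,152). Side: stopper (246,205), rim (370,284), pivot (332,272), pin (308,225). I'll enlarge these for accurate pixels.

```bash
python3 - <<'E'
from h import *
C=[('scene0',296,272),('side0',197,180),('scene0',170,118),('side0',290,210)]
t=[]
for n,u,v in C:
    im=cv2.resize(cv2.imread(f'pics/{n}.png')[v:v+75,u:u+100],(400,300),interpolation=cv2.INTER_CUBIC)
    im=np.clip(im*1.5,0,255).astype('u1')
    for k in range(0,100,10):
        cv2.line(im,(4*k,0),(4*k,6 if (u+k)%50 else 14),(255,255,255),1); cv2.putText(im,str(u+k),(4*k,20),0,.35,(0,0,255))
        if k<75: cv2.line(im,(0,4*k),(6,4*k),(255,255,255),1); cv2.putText(im,str(v+k),(8,4*k+4),0,.35,(0,0,255))
    t.append(im)
cv2.imwrite('pics/c1.png',np.vstack([np.hstack(t[:2]),np.hstack(t[2:])]))
s,d=load('scene0'),load('side0')
for n,a,b in [('knob',(347,298),(246,195)),('rim',(200,162),(370,284)),('pivot',(226,128),(333,272)),('pin',(247,152),(308,225)),('tile',(343,305),(240,230))]:
    print(n,*tri((s,*a),(d,*b)))
E
```

```text
knob [0.61361899 0.18084251 0.07002452] [np.float64(0.00021618463210723406), np.float64(0.0002161846321072639)]
rim [ 0.55941826 -0.21979239  0.11833554] [np.float64(0.00013381161101455014), np.float64(0.00013381161101467363)]
pivot [ 0.48897907 -0.21038592  0.16635523] [np.float64(0.0011643656091483174), np.float64(0.001164365609148397)]
pin [ 0.52749929 -0.11600751  0.17541931] [np.float64(0.0011350893261944618), np.float64(0.001135089326194476)]
tile [ 0.5857912   0.16212563 -0.0010735 ] [np.float64(0.0013164437422926241), np.float64(0.0013164437422924918)]
```

View pics/c1.png

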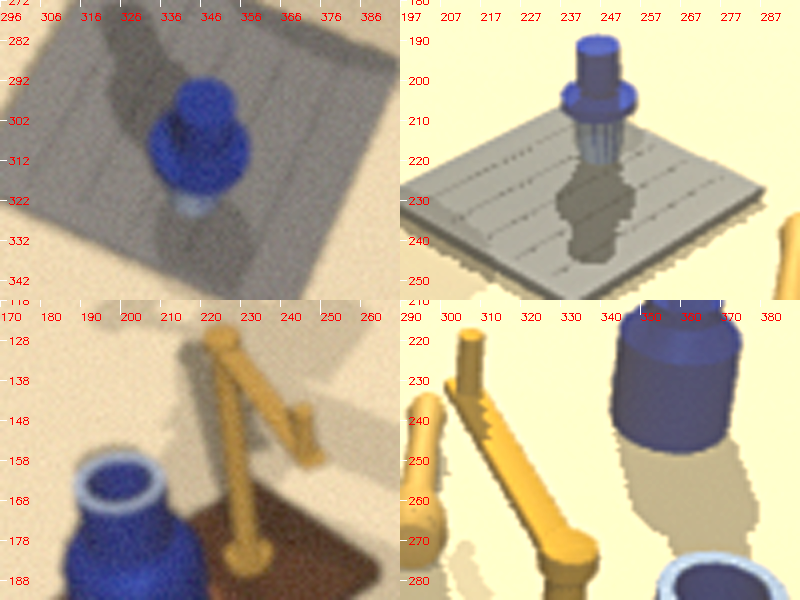

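Refined: scene knob top (347.3,297.1), rim (200.3,163.9), pin top (245.3,145), pivot (225.5,126.8). Side: knob top (246.5,191.3), rim (370.5,281), pin top (307.5,218.2), pivot (332.8,270).

```bash
python3 - <<'E'
from h import *
s,d=load('scene0'),load('side0')
for n,a,b in [('knobtop',(347.3,297.1),(246.5,191.3)),('rim',(200.3,163.9),(370.5,281)),('pivot',(225.5,126.8),(332.8,270)),('pintop',(245.3,145),(307.5,218.2))]:
    print(n,*tri((s,*a),(d,*b)))
for n,z,a,b in [('knobtop',.078,(347.3,297.1),(246.5,191.3)),('rim',.118,(200.3,163.9),(370.5,281)),('pintop',.19,(245.3,145),(307.5,218.2))]: print(n,onz(s,*a,z),onz(d,*b,z))
w=load('wrist0'); V=np.array(w['view']); print(-V[:3,:3].T@V[:3,3])
E
```

```text
knobtop [0.61637387 0.18265248 0.07752406] [np.float64(0.00012867369927257313), np.float64(0.00012867369927235537)]
rim [ 0.56389722 -0.21543596  0.11862302] [np.float64(0.0007750294955834414), np.float64(0.0007750294955832924)]
pivot [ 0.48917574 -0.21031875  0.16941799] [np.float64(0.0005617466330799703), np.float64(0.000561746633079838)]
pintop [ 0.52521648 -0.11889754  0.18919182] [np.float64(0.0005061549444395987), np.float64(0.0005061549444395711)]
knobtop [0.61655292 0.18287503 0.078     ] [0.61593509 0.18175277 0.078     ]
rim [ 0.56300274 -0.21537338  0.118     ] [ 0.56521689 -0.2154026   0.118     ]
pintop [ 0.52633172 -0.11846958  0.19      ] [ 0.5239443  -0.11953304  0.19      ]
[ 0.23276834 -0.53037586  0.38415165]
```

step_arm --motion '[{"x":0.1,"y":-0.09,"z":-0.05},{"x":0.25,"y":-0.22,"z":-0.12},{"x":0.4,"y":-0.36,"z":-0.12},{"x":0.55,"y":-0.49,"z":-0.12},{"x":0.7,"y":-0.62,"z":-0.12},{"x":0.86,"y":-0.76,"z":-0.12}]'

```text
invalid input
```

step_arm --motion '[{"x":0.17,"y":-0.15},{"x":0.34,"y":-0.3},{"x":0.51,"y":-0.45},{"x":0.68,"y":-0.6},{"x":0.86,"y":-0.76}]'

```text
invalid input
```

step_arm --motion '[{"x":0.17,"y":-0.15},{"x":0.34,"y":-0.3},{"x":0.51,"y":-0.45},{"x":0.68,"y":-0.6},{"x":0.78,"y":-0.7},{"x":0.85,"y":-0.76},{"x":0.85,"y":-0.76},{"x":0.85,"y":-0.76}]'

```text
invalid input
```

```bash
python3 - <<'E'
from h import *
w=snap('wrist','w1'); o=monitor.observe(); print(o['time'],o['ee_pos'],o['tcp_rot'],o['joints'],o['ft_force'])
print(proj(w,[.616,.1825,.078]),proj(w,[.616,.1825,.047]),proj(w,[.616,.1825,.008]))
h=cv2.cvtColor(w['img'],cv2.COLOR_RGB2HSV); m=((h[...,0]>105)&(h[...,0]<130)&(h[...,1]>140)).astype('u1')
n,_,st,c=cv2.connectedComponentsWithStats(m)
for i in range(1,n):
    if st[i,4]>100: print(st[i],c[i])
E
```

```text
0.2 [ 0.16700611 -0.54990743  0.21344876] [-3.14055121e+00 -2.13960980e-05  2.94853005e-01] [-1.29596162e+00  3.20040901e-01  1.56520437e+00  5.73218550e-07
  1.25738905e+00 -2.00184816e-02] [-0.51892399 -0.47333729 -0.19029729]
(np.float64(-952.6588792696), np.float64(-1157.457669186232)) (np.float64(-755.4528737606202), np.float64(-952.516108344063)) (np.float64(-581.8982018217291), np.float64(-772.153622593155))
```

View pics/w1.png

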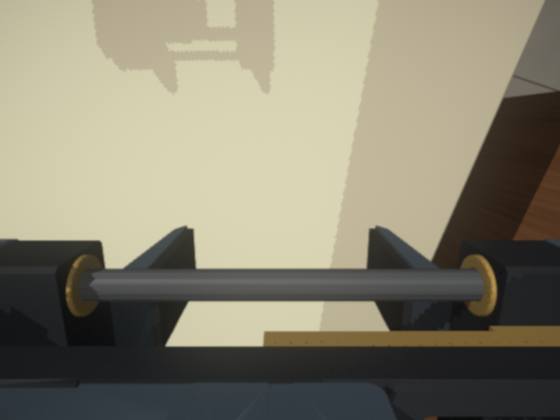

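The moves were refused, probably because each row needs all six keys. The wrist picture shows only bare counter, with the fingers at the sides near (190,240) and (372,240).

step_arm --motion '[{"x":0.1,"y":-0.09,"z":-0.05,"ax":0,"ay":0,"az":0},{"x":0.25,"y":-0.22,"z":-0.12,"ax":0,"ay":0,"az":0},{"x":0.4,"y":-0.36,"z":-0.12,"ax":0,"ay":0,"az":0},{"x":0.55,"y":-0.49,"z":-0.12,"ax":0,"ay":0,"az":0},{"x":0.7,"y":-0.62,"z":-0.12,"ax":0,"ay":0,"az":0},{"x":0.86,"y":-0.76,"z":-0.12,"ax":0,"ay":0,"az":0}]'

```text
time: 0.95
ee_pos: [0.3182, -0.3045, 0.244]
tcp_rot: [3.141, -0.0, 0.294]
ft_force: [0.9, -0.6, -0.3]
gripper_width: 0.091
gripper_force: 0.0
```

step_arm --motion '[{"x":0.17,"y":-0.15,"z":0,"ax":0,"ay":0,"az":0},{"x":0.34,"y":-0.3,"z":0,"ax":0,"ay":0,"az":0},{"x":0.51,"y":-0.45,"z":0,"ax":0,"ay":0,"az":0},{"x":0.68,"y":-0.6,"z":0,"ax":0,"ay":0,"az":0},{"x":0.86,"y":-0.76,"z":0,"ax":0,"ay":0,"az":0}]'

```text
time: 1.58
ee_pos: [0.4688, -0.06, 0.244]
tcp_rot: [3.141, -0.0, 0.295]
ft_force: [1.4, -0.7, 0.7]
gripper_width: 0.0913
gripper_force: 0.0
```

step_arm --motion '[{"x":0.17,"y":-0.15,"z":0,"ax":0,"ay":0,"az":0},{"x":0.34,"y":-0.3,"z":0,"ax":0,"ay":0,"az":0},{"x":0.51,"y":-0.45,"z":0,"ax":0,"ay":0,"az":0},{"x":0.68,"y":-0.6,"z":0,"ax":0,"ay":0,"az":0},{"x":0.8,"y":-0.71,"z":0,"ax":0,"ay":0,"az":0},{"x":0.85,"y":-0.76,"z":0,"ax":0,"ay":0,"az":0},{"x":0.85,"y":-0.76,"z":0,"ax":0,"ay":0,"az":0},{"x":0.85,"y":-0.76,"z":0,"ax":0,"ay":0,"az":0}]'

```text
time: 2.58
ee_pos: [0.6156, 0.1805, 0.2441]
tcp_rot: [3.141, 0.001, 0.294]
ft_force: [-0.3, -0.2, 0.7]
gripper_width: 0.0913
gripper_force: 0.0
```

```bash
python3 - <<'E'
from h import *
w=snap('wrist','w2'); o=monitor.observe(); print(o['time'],o['ee_pos'],o['tcp_rot'],o['joints'],o['ft_force'])
print(proj(w,[.616,.1825,.078]),proj(w,[.616,.1825,.047]),proj(w,[.616,.1825,.008]),proj(w,o['ee_pos']))
E
```

```text
2.625 [0.6156573  0.18038121 0.24430544] [3.14103387e+00 3.00944497e-04 2.93399089e-01] [ 2.67382705e-01  4.11319102e-01  1.34767997e+00 -5.76575461e-04
  1.38287992e+00  1.54488765e+00] [ 0.2242618  -0.18358239  0.0618217 ]
(np.float64(278.55310317651663), np.float64(194.32124956294012)) (np.float64(278.718676898289), np.float64(188.71005300667088)) (np.float64(278.89259108134974), np.float64(182.81620309721032)) (np.float64(280.3562800692844), np.float64(257.72521549003795))
```

View pics/w2.png

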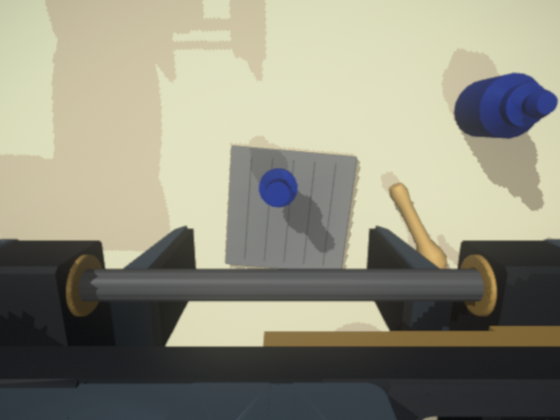

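The wrist view shows the stopper collar at (278,188), within about 1 px of where it was predicted. The pestle is clear of the fingers, so I'll descend and grip.

step_arm --motion '[{"x":0.007,"y":-0.007,"z":0.15,"ax":0,"ay":0,"az":0},{"x":0.007,"y":-0.007,"z":0.35,"ax":0,"ay":0,"az":0},{"x":0.007,"y":-0.007,"z":0.53,"ax":0,"ay":0,"az":0},{"x":0.007,"y":-0.007,"z":0.65,"ax":0,"ay":0,"az":0},{"x":0.007,"y":-0.007,"z":0.72,"ax":0,"ay":0,"az":0},{"x":0.007,"y":-0.007,"z":0.76,"ax":0,"ay":0,"az":0},{"x":0.007,"y":-0.007,"z":0.765,"ax":0,"ay":0,"az":0},{"x":0.007,"y":-0.007,"z":0.765,"ax":0,"ay":0,"az":0}]'

```text
time: 3.62
ee_pos: [0.6182, 0.1842, 0.0538]
tcp_rot: [3.141, -0.002, 0.295]
ft_force: [0.4, -0.7, 0.5]
gripper_width: 0.091
gripper_force: 0.0
```

step_arm --motion '[{"x":0,"y":0,"z":0,"ax":0,"ay":0,"az":0},{"x":0,"y":0,"z":0,"ax":0,"ay":0,"az":0},{"x":0,"y":0,"z":0,"ax":0,"ay":0,"az":0},{"x":0,"y":0,"z":0,"ax":0,"ay":0,"az":0},{"x":0,"y":0,"z":0,"ax":0,"ay":0,"az":0},{"x":0,"y":0,"z":0,"ax":0,"ay":0,"az":0},{"x":0,"y":0,"z":0,"ax":0,"ay":0,"az":0},{"x":0,"y":0,"z":0,"ax":0,"ay":0,"az":0}]' --gripper 1 --squeeze 15

```text
time: 4.62
ee_pos: [0.6174, 0.1841, 0.0526]
tcp_rot: [3.142, 0.0, 0.295]
ft_force: [-0.1, 0.1, -0.3]
gripper_width: 0.0245
gripper_force: 15.0
```

step_arm --motion '[{"x":0,"y":0,"z":-0.05,"ax":0,"ay":0,"az":0},{"x":0,"y":0,"z":-0.15,"ax":0,"ay":0,"az":0},{"x":0,"y":0,"z":-0.3,"ax":0,"ay":0,"az":0},{"x":0,"y":0,"z":-0.46,"ax":0,"ay":0,"az":0},{"x":0,"y":0,"z":-0.62,"ax":0,"ay":0,"az":0},{"x":0,"y":0,"z":-0.75,"ax":0,"ay":0,"az":0},{"x":0,"y":0,"z":-0.8,"ax":0,"ay":0,"az":0}]'

```text
time: 5.5
ee_pos: [0.6181, 0.1843, 0.2557]
tcp_rot: [3.141, -0.005, 0.295]
ft_force: [0.9, -0.6, -0.9]
gripper_width: 0.0245
gripper_force: 15.0
```

step_arm --motion '[{"x":-0.03,"y":0.06,"z":0,"ax":0,"ay":0,"az":0},{"x":-0.08,"y":0.17,"z":0,"ax":0,"ay":0,"az":0},{"x":-0.14,"y":0.31,"z":0,"ax":0,"ay":0,"az":0},{"x":-0.2,"y":0.45,"z":0,"ax":0,"ay":0,"az":0},{"x":-0.27,"y":0.59,"z":0,"ax":0,"ay":0,"az":0},{"x":-0.334,"y":0.734,"z":0,"ax":0,"ay":0,"az":0}]'

```text
time: 6.25
ee_pos: [0.589, -0.018, 0.2506]
tcp_rot: [-3.141, 0.004, 0.294]
ft_force: [0.4, -0.4, -0.3]
gripper_width: 0.0243
gripper_force: 15.0
```

step_arm --motion '[{"x":-0.06,"y":0.14,"z":0,"ax":0,"ay":0,"az":0},{"x":-0.13,"y":0.28,"z":0,"ax":0,"ay":0,"az":0},{"x":-0.2,"y":0.43,"z":0,"ax":0,"ay":0,"az":0},{"x":-0.26,"y":0.57,"z":0,"ax":0,"ay":0,"az":0},{"x":-0.31,"y":0.68,"z":0,"ax":0,"ay":0,"az":0},{"x":-0.334,"y":0.734,"z":0,"ax":0,"ay":0,"az":0},{"x":-0.334,"y":0.734,"z":0.1,"ax":0,"ay":0,"az":0},{"x":-0.334,"y":0.734,"z":0.2,"ax":0,"ay":0,"az":0},{"x":-0.334,"y":0.734,"z":0.22,"ax":0,"ay":0,"az":0},{"x":-0.334,"y":0.734,"z":0.22,"ax":0,"ay":0,"az":0}]'

```text
time: 7.5
ee_pos: [0.5641, -0.2154, 0.1975]
tcp_rot: [-3.141, 0.001, 0.295]
ft_force: [0.0, -0.7, -0.4]
gripper_width: 0.0244
gripper_force: 15.0
```

```bash
python3 - <<'E'
from h import *
o=monitor.observe(); print(o['time'],o['ee_pos'],o['tcp_rot'],o['gripper_width'],o['ft_force'])
t=[]
for n in('scene','side'):
    d=snap(n,n+'3'); p=o['ee_pos']; u,v=[int(x) for x in proj(d,p+[0,0,-.03])]; u-=50;v-=55; print(n,u,v, proj(d,p), proj(d,p-[0,0,.044]))
    im=np.clip(cv2.resize(d['img'][v:v+115,u:u+100,::-1],(400,460),interpolation=cv2.INTER_CUBIC)*1.6,0,255).astype('u1')
    for k in range(0,115,10):
        cv2.putText(im,str(v+k),(0,4*k+4),0,.35,(0,0,255))
        if k<100: cv2.putText(im,str(u+k),(4*k,10),0,.35,(0,0,255)); cv2.line(im,(4*k,12),(4*k,16),(0,0,255))
    t.append(im)
cv2.imwrite('pics/c3.png',np.hstack(t))
E
```

```text
7.5 [ 0.56410453 -0.21539122  0.19752901] [-3.14108287e+00  6.06311542e-04  2.95133068e-01] 0.024371900966324734 [ 0.01114864 -0.6558799  -0.36050788]
scene 146 89 (np.float64(193.9336007635527), np.float64(131.656961725504)) (np.float64(197.32362229116285), np.float64(150.14856658291168))
side 324 197 (np.float64(377.4491750612789), np.float64(234.6280065121267)) (np.float64(373.18727015087745), np.float64(261.20480328278626))
```

View pics/c3.png

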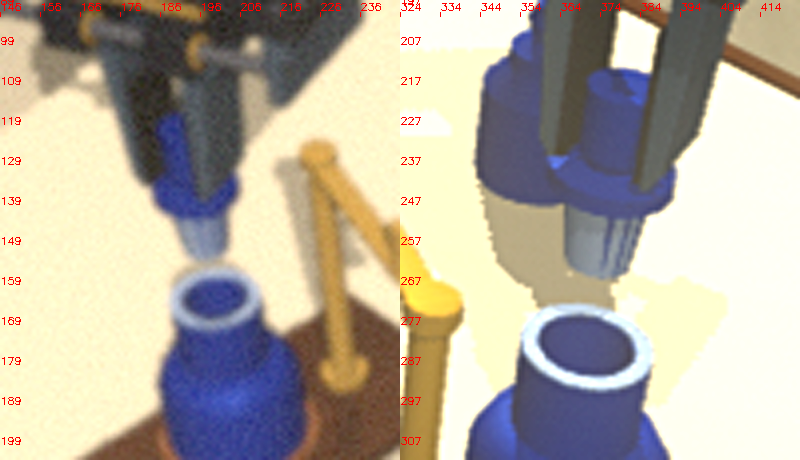

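The stopper's lower end is at scene (197.1,149.5) and side (373.5,261.5), matching the TCP prediction. The rim ellipse is centred at scene (200.1,163.7) and side (370.6,283.6). I'll fit the rim more accurately from the pale ring.

```bash
python3 - <<'E'
from h import *
from scipy.optimize import least_squares
s,d=load('scene3'),load('side3')
print(tri((s,200.1,163.7),(d,370.6,283.6)))
print('stop',tri((s,197.1,149.5),(d,373.5,261.5)))
# ring pixels: pale bluish vs predicted annulus centroid at z=.118
th=np.linspace(0,2*np.pi,72,endpoint=False)
obs=[]
for t,dd in(('scene',s),('side',d)):
    im=dd['img'].astype(int); u0,v0=proj(dd,[.5625,-.2175,.118]); u0=int(u0);v0=int(v0)
    roi=im[v0-16:v0+17,u0-20:u0+21]; R,G,B=roi[...,0],roi[...,1],roi[...,2]
    m=((B>R+8)&(R>70)&(G>80)).astype('u1')
    n,l,st,c=cv2.connectedComponentsWithStats(m); i=1+np.argmax(st[1:,4]); p=np.argwhere(l==i)[:,::-1]
    hull=cv2.convexHull(p.astype(np.int32))[:,0,:]; e=cv2.fitEllipse(p.astype(np.float32))
    (a,b)=hull.min(0),hull.max(0); print(t,st[i],(a+b)/2+[u0-20,v0-16],b-a)
    obs.append((dd,p.mean(0)+[u0-20,v0-16],(a+b)/2+[u0-20,v0-16],m))
    P=np.array([proj(dd,[.5625+.0235*np.cos(x),-.2175+.0235*np.sin(x),.118]) for x in th]); print(' pred bbox c',(P.min(0)+P.max(0))/2,np.ptp(P,axis=0),'cent',proj(dd,[.5625,-.2175,.118]))
f=lambda q: np.concatenate([ (lambda P:(P.min(0)+P.max(0))/2-c)(np.array([proj(dd,[q[0]+.0235*np.cos(x),q[1]+.0235*np.sin(x),q[2]]) for x in th])) for dd,_,c,_ in obs])
r=least_squares(f,[.5625,-.2175,.118],x_scale=.01,diff_step=1e-4); print(r.x,r.fun)
E
```

```text
(array([ 0.56202388, -0.21802532,  0.11655782]), [np.float64(0.0004971062755131474), np.float64(0.0004971062755132158)])
stop (array([ 0.56337515, -0.21659905,  0.15408356]), [np.float64(6.376056065227405e-05), np.float64(6.376056065215514e-05)])
scene [ 10  10  22  14 117] [199.5 163.5] [21 13]
 pred bbox c [199.73892891 163.47828618] [23.38217646 14.94540086] cent (np.float64(199.75626666014364), np.float64(163.35077247329014))
side [  4   7  33  22 275] [370.  283.5] [32 21]
 pred bbox c [370.41877863 282.86336267] [33.54661906 21.49834462] cent (np.float64(370.31958622499536), np.float64(282.4976660034763))
[ 0.56194371 -0.2178149   0.11736511] [ 0.37782821  0.02112945  0.26431576 -0.02027559]
```

step_arm --motion '[{"x":-0.009,"y":0.006,"z":0,"ax":0,"ay":0,"az":0},{"x":-0.009,"y":0.006,"z":0.04,"ax":0,"ay":0,"az":0},{"x":-0.009,"y":0.006,"z":0.08,"ax":0,"ay":0,"az":0},{"x":-0.009,"y":0.006,"z":0.11,"ax":0,"ay":0,"az":0},{"x":-0.009,"y":0.006,"z":0.13,"ax":0,"ay":0,"az":0},{"x":-0.009,"y":0.006,"z":0.15,"ax":0,"ay":0,"az":0},{"x":-0.009,"y":0.006,"z":0.17,"ax":0,"ay":0,"az":0},{"x":-0.009,"y":0.006,"z":0.19,"ax":0,"ay":0,"az":0},{"x":-0.009,"y":0.006,"z":0.2,"ax":0,"ay":0,"az":0},{"x":-0.009,"y":0.006,"z":0.2,"ax":0,"ay":0,"az":0}]'

```text
time: 8.85
ee_pos: [0.5625, -0.2177, 0.1476]
tcp_rot: [-3.142, 0.0, 0.295]
ft_force: [-0.4, -0.1, -1.2]
gripper_width: 0.0241
gripper_force: 15.0
```

```bash
python3 - <<'E'
from h import *
o=monitor.observe(); print(o['time'],o['ee_pos'],o['tcp_rot'],o['gripper_width'],o['ft_force'])
t=[]
for n in('scene','side'):
    d=snap(n,n+'4'); p=o['ee_pos']; u,v=[int(x) for x in proj(d,[.562,-.2178,.13])]; u-=30;v-=30; print(n,u,v)
    im=np.clip(cv2.resize(d['img'][v:v+60,u:u+60,::-1],(390,390),interpolation=cv2.INTER_CUBIC)*1.6,0,255).astype('u1')
    t.append(im)
cv2.imwrite('pics/c4.png',np.hstack(t))
E
```

```text
8.85 [ 0.56245898 -0.2176821   0.14755195] [-3.14152322e+00  2.13941183e-04  2.94816336e-01] 0.024078752472015165 [-0.38768534 -0.11669775 -1.15110155]
scene 168 128
side 341 246
```

View pics/c4.png

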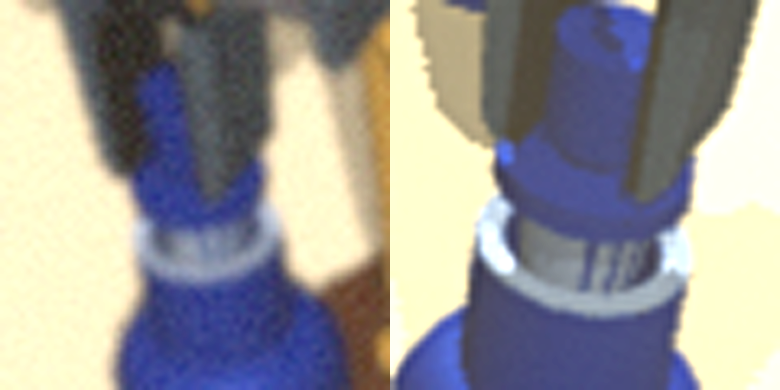

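The taper is inside the bore in both views, about centred, and there's no contact force. I'll continue slowly.

step_arm --motion '[{"x":0,"y":0,"z":0.01,"ax":0,"ay":0,"az":0},{"x":0,"y":0,"z":0.02,"ax":0,"ay":0,"az":0},{"x":0,"y":0,"z":0.03,"ax":0,"ay":0,"az":0},{"x":0,"y":0,"z":0.04,"ax":0,"ay":0,"az":0},{"x":0,"y":0,"z":0.045,"ax":0,"ay":0,"az":0},{"x":0,"y":0,"z":0.05,"ax":0,"ay":0,"az":0},{"x":0,"y":0,"z":0.055,"ax":0,"ay":0,"az":0},{"x":0,"y":0,"z":0.055,"ax":0,"ay":0,"az":0}]'

```text
time: 9.95
ee_pos: [0.5625, -0.2177, 0.1339]
tcp_rot: [3.142, 0.0, 0.295]
ft_force: [-0.1, 0.5, -1.5]
gripper_width: 0.0242
gripper_force: 15.0
```

step_arm --motion '[{"x":0,"y":0,"z":0.004,"ax":0,"ay":0,"az":0},{"x":0,"y":0,"z":0.008,"ax":0,"ay":0,"az":0},{"x":0,"y":0,"z":0.008,"ax":0,"ay":0,"az":0}]'

```text
time: 10.32
ee_pos: [0.5624, -0.2177, 0.1318]
tcp_rot: [-3.142, 0.0, 0.295]
ft_force: [0.4, 0.7, -1.2]
gripper_width: 0.0243
gripper_force: 15.0
```

step_arm --motion '[{"x":0,"y":0,"z":0.004,"ax":0,"ay":0,"az":0},{"x":0,"y":0,"z":0.007,"ax":0,"ay":0,"az":0},{"x":0,"y":0,"z":0.007,"ax":0,"ay":0,"az":0}]'

```text
time: 10.7
ee_pos: [0.5626, -0.2177, 0.1306]
tcp_rot: [3.141, -0.0, 0.295]
ft_force: [-0.7, 1.2, 1.6]
gripper_width: 0.0245
gripper_force: 15.0
```

step_arm --motion '[{"x":0,"y":0,"z":0.002,"ax":0,"ay":0,"az":0},{"x":0,"y":0,"z":0.004,"ax":0,"ay":0,"az":0},{"x":0,"y":0,"z":0.004,"ax":0,"ay":0,"az":0}]'

```text
time: 11.08
ee_pos: [0.5626, -0.2177, 0.1306]
tcp_rot: [3.141, -0.001, 0.295]
ft_force: [-2.4, 1.8, 6.4]
gripper_width: 0.0242
gripper_force: 15.0
```

The force is 6 N and z no longer changes, so the collar is on the rim. I'll release and lift, then look.

step_arm --motion '[{"x":0,"y":0,"z":-0.002,"ax":0,"ay":0,"az":0},{"x":0,"y":0,"z":-0.002,"ax":0,"ay":0,"az":0},{"x":0,"y":0,"z":-0.002,"ax":0,"ay":0,"az":0},{"x":0,"y":0,"z":-0.002,"ax":0,"ay":0,"az":0},{"x":0,"y":0,"z":-0.002,"ax":0,"ay":0,"az":0},{"x":0,"y":0,"z":-0.002,"ax":0,"ay":0,"az":0}]' --gripper 0.4

```text
time: 11.82
ee_pos: [0.5625, -0.2177, 0.1297]
tcp_rot: [3.142, 0.0, 0.295]
ft_force: [0.2, 0.5, -0.6]
gripper_width: 0.0549
gripper_force: 0.0
```

step_arm --motion '[{"x":0,"y":0,"z":-0.04,"ax":0,"ay":0,"az":0},{"x":0,"y":0,"z":-0.1,"ax":0,"ay":0,"az":0},{"x":0,"y":0,"z":-0.2,"ax":0,"ay":0,"az":0},{"x":0,"y":0,"z":-0.3,"ax":0,"ay":0,"az":0},{"x":0,"y":0,"z":-0.4,"ax":0,"ay":0,"az":0},{"x":0,"y":0,"z":-0.46,"ax":0,"ay":0,"az":0},{"x":0,"y":0,"z":-0.48,"ax":0,"ay":0,"az":0}]'

```text
time: 12.7
ee_pos: [0.5628, -0.2178, 0.2511]
tcp_rot: [3.14, -0.002, 0.295]
ft_force: [-0.3, -0.8, -0.2]
gripper_width: 0.0552
gripper_force: 0.0
```

```bash
python3 - <<'E'
from h import *
o=monitor.observe(); print(o['time'],o['ee_pos'],o['tcp_rot'],o['gripper_width'],o['ft_force'])
t=[]
for n in('scene','side'):
    d=snap(n,n+'5'); u,v=[int(x) for x in proj(d,[.54,-.18,.14])]; u-=50;v-=50; print(n,u,v,proj(d,[.562,-.2178,.156]))
    im=np.clip(cv2.resize(d['img'][v:v+100,u:u+100,::-1],(400,400),interpolation=cv2.INTER_CUBIC)*1.6,0,255).astype('u1')
    for k in range(0,100,10):
        cv2.putText(im,str(v+k),(0,4*k+4),0,.35,(0,0,255)); cv2.putText(im,str(u+k),(4*k,10),0,.35,(0,0,255))
    t.append(im)
cv2.imwrite('pics/c5.png',np.hstack(t))
E
```

```text
12.7 [ 0.56284932 -0.21784739  0.25113953] [ 3.14011353e+00 -1.65941298e-03  2.94818161e-01] 0.055224920809144595 [-0.34955593 -0.80566508 -0.20407712]
scene 169 106 (np.float64(197.08519783835902), np.float64(148.14670062011072))
side 291 212 (np.float64(373.71799777379584), np.float64(261.15797307819855))
```

View pics/c5.png

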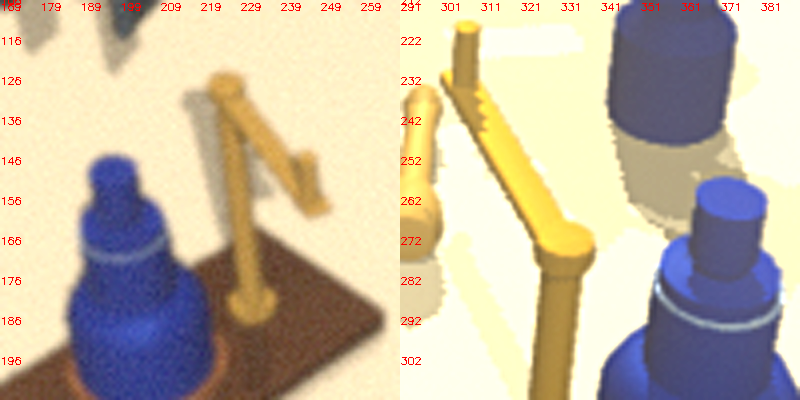

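The stopper is seated: its knob top is at side (374,261.5) as predicted, and the collar is down on the pale rim line. Next I shut the fingers and go to the far side of the pin, turning so the finger backs face the push direction.

step_arm --motion '[{"x":-0.03,"y":-0.09,"z":0,"ax":0,"ay":0,"az":-0.06},{"x":-0.06,"y":-0.18,"z":0,"ax":0,"ay":0,"az":-0.13},{"x":-0.09,"y":-0.27,"z":0,"ax":0,"ay":0,"az":-0.2},{"x":-0.12,"y":-0.37,"z":0,"ax":0,"ay":0,"az":-0.28},{"x":-0.15,"y":-0.46,"z":0,"ax":0,"ay":0,"az":-0.35},{"x":-0.172,"y":-0.534,"z":0,"ax":0,"ay":0,"az":-0.41},{"x":-0.172,"y":-0.534,"z":0,"ax":0,"ay":0,"az":-0.428},{"x":-0.172,"y":-0.534,"z":0,"ax":0,"ay":0,"az":-0.428}]' --gripper 1

```text
time: 13.8
ee_pos: [0.4821, -0.1022, 0.2489]
tcp_rot: [-3.14, 0.0, 1.191]
ft_force: [0.9, 0.0, 0.1]
gripper_width: 0.0006
gripper_force: 0.0
```

step_arm --motion '[{"x":0,"y":0,"z":0.08,"ax":0,"ay":0,"az":0},{"x":0,"y":0,"z":0.16,"ax":0,"ay":0,"az":0},{"x":0,"y":0,"z":0.24,"ax":0,"ay":0,"az":0},{"x":0,"y":0,"z":0.29,"ax":0,"ay":0,"az":0},{"x":0,"y":0,"z":0.304,"ax":0,"ay":0,"az":0},{"x":0,"y":0,"z":0.304,"ax":0,"ay":0,"az":0}]'

```text
time: 14.55
ee_pos: [0.4829, -0.1026, 0.1739]
tcp_rot: [3.141, -0.0, 1.191]
ft_force: [0.8, -0.7, -0.0]
gripper_width: 0.0006
gripper_force: 0.0
```

```bash
python3 - <<'E'
from h import *
o=monitor.observe(); p=o['ee_pos']; yaw=o['tcp_rot'][2]; print(o['time'],p,o['tcp_rot'],o['gripper_width'],o['ft_force'],o['joints'])
d=snap('side','side6'); cv2.imwrite('pics/c6.png',np.clip(cv2.resize(d['img'][150:300,250:430,::-1],(720,600),interpolation=cv2.INTER_CUBIC)*1.5,0,255))
tx=np.array([np.cos(yaw),np.sin(yaw)]);ty=np.array([np.sin(yaw),-np.cos(yaw)])
pv=np.array([.4888,-.2108])
for f in (68,60,52,44,36,28,20,12,4,0,-2,-4,-6,-8):
    a=np.radians(f); q=pv+.1*np.array([np.cos(a),np.sin(a)])+.0185*np.array([-np.sin(a),np.cos(a)])-p[:2]
    print(f,np.round([q@tx/.25,q@ty/.25,(np.degrees(yaw)-f)/120],3))
E
```

```text
14.55 [ 0.48285036 -0.10258349  0.17386086] [ 3.14124017e+00 -3.81261504e-06  1.19090545e+00] 0.0005840492325721875 [ 0.81167243 -0.7322002  -0.01041903] [-2.32607809e-01  2.23235720e-01  1.80807240e+00 -5.35421930e-05
  1.10993531e+00  1.47306872e-01]
68 [0.007 0.11  0.002]
60 [0.013 0.167 0.069]
52 [0.012 0.223 0.135]
44 [0.002 0.279 0.202]
36 [-0.015  0.333  0.269]
28 [-0.04   0.384  0.335]
20 [-0.072  0.432  0.402]
12 [-0.109  0.474  0.469]
4 [-0.153  0.511  0.535]
0 [-0.176  0.527  0.569]
-2 [-0.188  0.534  0.585]
-4 [-0.201  0.541  0.602]
-6 [-0.213  0.547  0.619]
-8 [-0.226  0.554  0.635][ WARN:0@0.494] global loadsave.cpp:1063 imwrite_ Unsupported depth image for selected encoder is fallbacked to CV_8U.
```

View pics/c6.png

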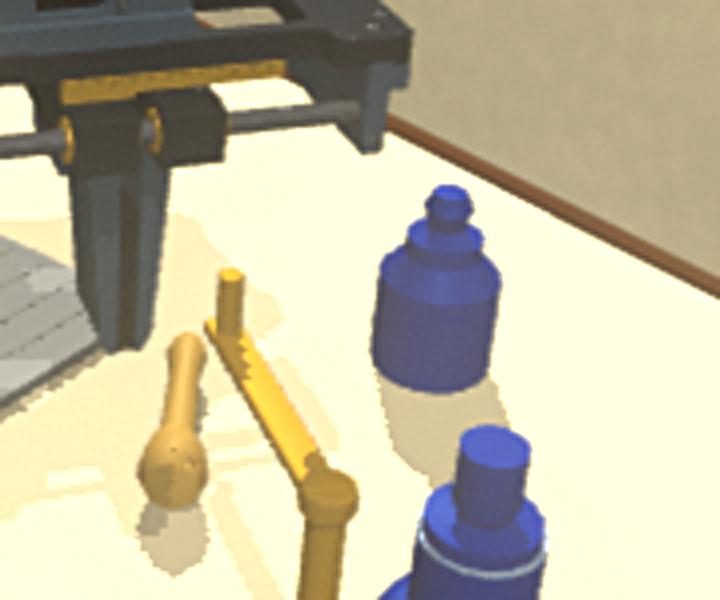

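The shut fingers are on the outer side of the pin (pin at crop (230,300), fingertips at (125,345)) and clear of the bar. I'll push round the arc.

step_arm --motion '[{"x":0.004,"y":0.06,"z":0,"ax":0,"ay":0,"az":0},{"x":0.007,"y":0.11,"z":0,"ax":0,"ay":0,"az":0},{"x":0.012,"y":0.14,"z":0,"ax":0,"ay":0,"az":0.035},{"x":0.013,"y":0.167,"z":0,"ax":0,"ay":0,"az":0.069},{"x":0.013,"y":0.195,"z":0,"ax":0,"ay":0,"az":0.102},{"x":0.012,"y":0.223,"z":0,"ax":0,"ay":0,"az":0.135},{"x":0.007,"y":0.251,"z":0,"ax":0,"ay":0,"az":0.168},{"x":0.002,"y":0.279,"z":0,"ax":0,"ay":0,"az":0.202},{"x":-0.006,"y":0.306,"z":0,"ax":0,"ay":0,"az":0.235},{"x":-0.015,"y":0.333,"z":0,"ax":0,"ay":0,"az":0.269}]'

```text
time: 15.85
ee_pos: [0.5593, -0.1372, 0.1736]
tcp_rot: [-3.141, 0.0, 0.625]
ft_force: [-1.6, -0.4, -0.4]
gripper_width: 0.0007
gripper_force: 0.4
```

```bash
python3 - <<'E'
from h import *
o=monitor.observe(); p=o['ee_pos']; yaw=o['tcp_rot'][2]; print(o['time'],p,o['tcp_rot'],o['ft_force'])
p=np.array([.48285,-.10258]); R=lambda y:(np.array([np.cos(y),np.sin(y)]),np.array([np.sin(y),-np.cos(y)]))
tx,ty=R(1.191); p=p+.25*(-.015*tx+.333*ty); y0=1.191-np.radians(.269*120); tx,ty=R(y0); print('commanded',p,y0)
pv=np.array([.4888,-.2108])
for f in (32,28,24,20,16,12,8,4,2,0,-2,-3,-4,-5,-6,-7,-8):
    a=np.radians(f); q=pv+.1*np.array([np.cos(a),np.sin(a)])+.0185*np.array([-np.sin(a),np.cos(a)])-p
    print(f,np.round([q@tx/.25,q@ty/.25,(np.degrees(y0)-f)/120],3))
E
```

```text
15.85 [ 0.55931014 -0.13718922  0.1736002 ] [-3.14130118e+00  3.59811855e-04  6.25394358e-01] [-1.58133918 -0.4064009  -0.44996984]
commanded [ 0.55877738 -0.13692616] 0.6276077174562305
32 [0.004 0.029 0.033]
28 [0.006 0.057 0.066]
24 [0.007 0.085 0.1  ]
20 [0.005 0.114 0.133]
16 [0.001 0.142 0.166]
12 [-0.005  0.17   0.2  ]
8 [-0.012  0.197  0.233]
4 [-0.022  0.224  0.266]
2 [-0.027  0.237  0.283]
0 [-0.033  0.25   0.3  ]
-2 [-0.039  0.263  0.316]
-3 [-0.043  0.269  0.325]
-4 [-0.046  0.275  0.333]
-5 [-0.05   0.281  0.341]
-6 [-0.053  0.287  0.35 ]
-7 [-0.057  0.293  0.358]
-8 [-0.061  0.299  0.366]
```

Force is about 1.5 N, so it is pushing the pin. I'll continue to near the stop.

step_arm --motion '[{"x":0.004,"y":0.029,"z":0,"ax":0,"ay":0,"az":0.033},{"x":0.006,"y":0.057,"z":0,"ax":0,"ay":0,"az":0.066},{"x":0.007,"y":0.085,"z":0,"ax":0,"ay":0,"az":0.1},{"x":0.005,"y":0.114,"z":0,"ax":0,"ay":0,"az":0.133},{"x":0.001,"y":0.142,"z":0,"ax":0,"ay":0,"az":0.166},{"x":-0.005,"y":0.17,"z":0,"ax":0,"ay":0,"az":0.2},{"x":-0.012,"y":0.197,"z":0,"ax":0,"ay":0,"az":0.233},{"x":-0.022,"y":0.224,"z":0,"ax":0,"ay":0,"az":0.266},{"x":-0.033,"y":0.25,"z":0,"ax":0,"ay":0,"az":0.3},{"x":-0.033,"y":0.25,"z":0,"ax":0,"ay":0,"az":0.3}]'

```text
time: 17.1
ee_pos: [0.5894, -0.1929, 0.1735]
tcp_rot: [3.141, -0.0, -0.0]
ft_force: [-0.0, 0.5, 0.3]
gripper_width: 0.0004
gripper_force: 0.0
```

step_arm --motion '[{"x":0,"y":0.006,"z":0,"ax":0,"ay":0,"az":0.008},{"x":-0.001,"y":0.014,"z":0,"ax":0,"ay":0,"az":0.016},{"x":-0.001,"y":0.014,"z":0,"ax":0,"ay":0,"az":0.016}]'

```text
time: 17.48
ee_pos: [0.5884, -0.1957, 0.1738]
tcp_rot: [3.141, -0.0, -0.034]
ft_force: [0.6, 1.0, -0.3]
gripper_width: 0.0007
gripper_force: 0.2
```

step_arm --motion '[{"x":0,"y":0.007,"z":0,"ax":0,"ay":0,"az":0.008},{"x":0,"y":0.014,"z":0,"ax":0,"ay":0,"az":0.016},{"x":0,"y":0.014,"z":0,"ax":0,"ay":0,"az":0.016}]'

```text
time: 17.85
ee_pos: [0.5882, -0.1994, 0.1738]
tcp_rot: [3.141, -0.0, -0.068]
ft_force: [0.6, -0.2, 1.0]
gripper_width: 0.0002
gripper_force: 0.2
```

step_arm --motion '[{"x":0,"y":0.007,"z":0,"ax":0,"ay":0,"az":0.008},{"x":0,"y":0.012,"z":0,"ax":0,"ay":0,"az":0.012},{"x":0,"y":0.012,"z":0,"ax":0,"ay":0,"az":0.012}]'

```text
time: 18.23
ee_pos: [0.5879, -0.2024, 0.1737]
tcp_rot: [3.141, 0.0, -0.093]
ft_force: [0.2, 0.9, 0.4]
gripper_width: 0.0005
gripper_force: 0.2
```

```bash
python3 - <<'E'
from h import *
t=[]
for n in('scene','side'):
    d=snap(n,n+'7'); u,v=[int(x) for x in proj(d,[.55,-.21,.15])]; u-=50;v-=50
    pv=np.array([.4888,-.2108,.19]); a=np.radians(-5.5); print(n,u,v,'pintop if closed',proj(d,pv+.1*np.array([np.cos(a),np.sin(a),0])))
    im=np.clip(cv2.resize(d['img'][v:v+100,u:u+100,::-1],(400,400),interpolation=cv2.INTER_CUBIC)*1.6,0,255).astype('u1')
    for k in range(0,100,10):
        cv2.putText(im,str(v+k),(0,4*k+4),0,.35,(0,0,255)); cv2.putText(im,str(u+k),(4*k,10),0,.35,(0,0,255))
    t.append(im)
cv2.imwrite('pics/c7.png',np.hstack(t))
E
```

```text
scene 154 99 pintop if closed (np.float64(183.218409468456), np.float64(139.9509218991911))
side 313 214 pintop if closed (np.float64(391.35528733387844), np.float64(235.19531938114835))
```

View pics/c7.png

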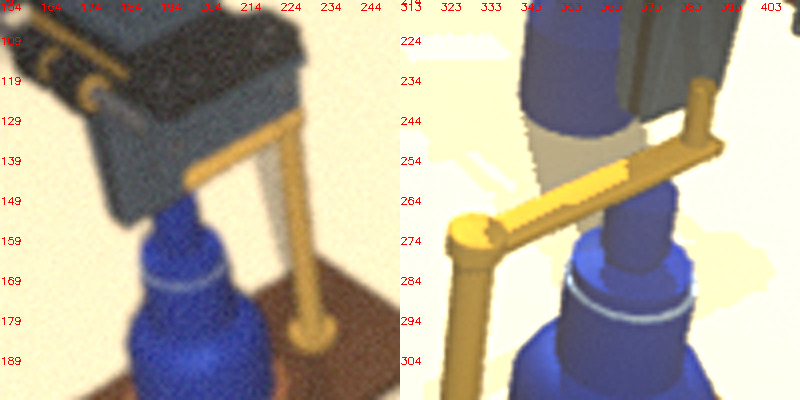

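The bar is over the stopper, with the pin top at side (388.8,235). That is about 2 px (3–4 mm) short of the expected closed spot (391.4,235), so I'll push on until force builds.

step_arm --motion '[{"x":0,"y":0.007,"z":0,"ax":0,"ay":0,"az":0.006},{"x":0,"y":0.01,"z":0,"ax":0,"ay":0,"az":0.01},{"x":0,"y":0.01,"z":0,"ax":0,"ay":0,"az":0.01}]'

```text
time: 18.7
ee_pos: [0.5877, -0.2048, 0.1737]
tcp_rot: [3.141, -0.0, -0.114]
ft_force: [1.0, -0.4, 0.3]
gripper_width: 0.0005
gripper_force: 0.2
```

step_arm --motion '[{"x":0,"y":0.004,"z":0,"ax":0,"ay":0,"az":0},{"x":0,"y":0.008,"z":0,"ax":0,"ay":0,"az":0},{"x":0,"y":0.008,"z":0,"ax":0,"ay":0,"az":0}]'

```text
time: 19.08
ee_pos: [0.5877, -0.206, 0.1737]
tcp_rot: [-3.14, -0.0, -0.114]
ft_force: [1.5, 3.8, 0.7]
gripper_width: 0.0007
gripper_force: 1.9
```

Force rises to 4 N and the motion stalls, so the bar is at its stop. I'll back off and lift clear.

step_arm --motion '[{"x":0,"y":-0.03,"z":0,"ax":0,"ay":0,"az":0},{"x":0,"y":-0.09,"z":0,"ax":0,"ay":0,"az":0},{"x":0,"y":-0.14,"z":-0.05,"ax":0,"ay":0,"az":0},{"x":0,"y":-0.2,"z":-0.15,"ax":0,"ay":0,"az":0},{"x":0,"y":-0.25,"z":-0.28,"ax":0,"ay":0,"az":0},{"x":0,"y":-0.28,"z":-0.36,"ax":0,"ay":0,"az":0},{"x":0,"y":-0.3,"z":-0.4,"ax":0,"ay":0,"az":0},{"x":0,"y":-0.3,"z":-0.4,"ax":0,"ay":0,"az":0}]'

```text
time: 20.08
ee_pos: [0.5963, -0.1317, 0.2745]
tcp_rot: [3.141, -0.001, -0.113]
ft_force: [0.3, -0.5, -0.6]
gripper_width: 0.0006
gripper_force: 0.0
```

```bash
python3 - <<'E'
from h import *
t=[]
for n in('scene','side'):
    d=snap(n,n+'8'); u,v=[int(x) for x in proj(d,[.55,-.21,.15])]; u-=50;v-=50; print(n,u,v)
    im=np.clip(cv2.resize(d['img'][v:v+100,u:u+100,::-1],(400,400),interpolation=cv2.INTER_CUBIC)*1.6,0,255).astype('u1')
    t.append(im)
cv2.imwrite('pics/c8.png',np.hstack(t)); o=monitor.observe(); print(o['time'],o['ee_pos'],o['ft_force'])
E
```

```text
scene 154 99
side 313 214
20.175 [ 0.59559764 -0.13209143  0.27288542] [-0.27495869  0.9041414   0.36019377]
```

View pics/c8.png

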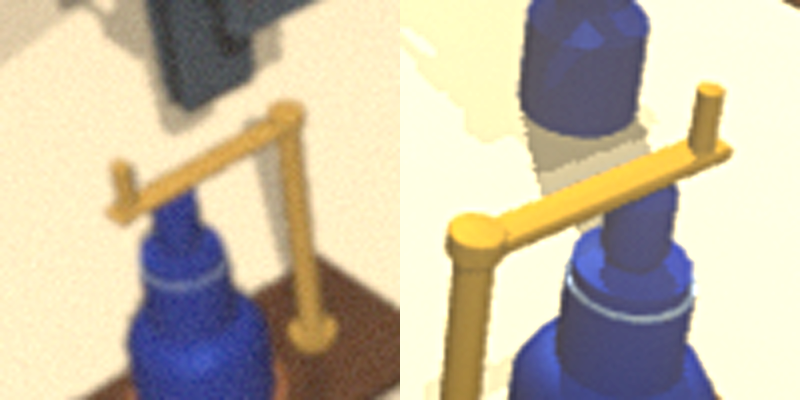

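The bar lies over the seated stopper, with the pin top at scene (184,140) and side (390.5,236), about 1 px from the expected closed position. The arm is clear, so I'm handing in.

```bash
python3 -c "
from cell import bot; print(bot.hand_in())"
```

```text
the job is handed in; nothing more can be done
None
```

The stopper is home in the jar's neck with its collar on the rim, the turnbutton is round at its stop over it, the arm is clear, and the job was handed in at about 20 s; the hand-in gave no verdict.

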